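# Ferrule tin through the dry-box flap

### The arm

A 6-joint arm with a two-finger parallel gripper is mounted at the origin on a cart in front of the work surface, level with it; the furniture and walls round the work are solid. World frame = base frame: x ahead of the robot, y to its left, z up, the work surface at z = 0. Lengths are in m, angles in rad, forces in N, time in s.
With the tool pointing down it reaches from about 0.325 to 0.9 m from the base axis. Payload 6.1 kg.
Tool frame: the origin (TCP) lies at the very end of the fingers, on their centre line; the grasp point (between the pads) lies 19 mm behind it (bot.grip_point_offset is the distance from the TCP to the grasp point, in m); z points along the fingers, y is the line along which they close (so a half turn about z gives the same grasp; the last joint's range is limited). The gripper opens to 85 mm and grips with 20 to 120 N. Pads are 22 mm wide; open, the fingers measure 114 mm over their backs; the gripper's body (76 mm by 85 mm) begins 54 mm behind the grasp point. The pads swing forward as they close: fully open they stand 13 mm farther back than shut.
Start: joints at [-1.453, 0.22, 1.526, -0, 1.395, -0.126], TCP at [0.151, -0.607, 0.231] pointing down, gripper open.
Joint ranges: [-2.98, 2.98], [-0.91, 2.08], [0.09, 2.57], [-1.24, 4.39], [0.2, 2.65], [-2.68, 2.68]. Speed limits (rad/s): [2.57, 2.57, 3.01, 3.14, 3.14, 3.14].

### API

Orientations are given as a unit quaternion [w, x, y, z].
In Python, from cell import bot gives the robot as it stands. Calls block until the motion is done:
- bot.move_to(position, orientation): joint-space move of the TCP to a pose.
- bot.movel(position, orientation=None, v=0.15, stop_force=None): straight line of the TCP; orientation=None keeps the orientation; v is the mean speed in m/s. With stop_force (N) it stops when the force on the tool has changed by that much, and returns True; else False.
- bot.movej(angles): joint-space move.
- bot.set_gripper(opening): finger opening in m; the grip force is fixed at half the most; returns when the fingers have stopped.
- bot.pause(seconds).
- bot.inverse_kinematics(position, orientation): joint angles nearest the present ones, or None.
- bot.get_state(): the state.
- bot.camera(name): name is "scene" or "top"; returns the picture (420x560x3 uint8, red, green, blue); there is no depth.
- bot.camera_params(name): a dict with "fx", "fy", "cx", "cy" (pixels), "rvec" (rotation vector, rad) and "tvec" (3), from world to camera coordinates, as OpenCV has them. Camera axes: x right, y down, z forward; pixel columns grow to the right and rows downward; lengths in m; the calibration is good to about 2 mm. A picture is of the moment at which its call begins. camera_params takes no time and is no camera call.
A pose or a line that the arm cannot do raises bot.Unreachable and nothing moves.
- bot.job_done(): hands the job in; it is judged then, once.
The state is a dict: "time_s": time; "qpos": joint angles; "dq": joint speeds; "joint_torque": joint torques, N m; "tcp_pos": TCP position; "orientation": TCP orientation; "contact_force": force on the tool from outside, world axes, zero at the start; "moment": the same for the moment, N m; "opening": finger opening in m; "gripper_force": force on a finger pad.
Only numpy, scipy, OpenCV 4.12 (cv2) and the standard library are available. Lean on these libraries where they do the work, as an engineer would, in place of code of your own. Each camera call takes 0.05 s, during which the arm holds its last target. There are 200 camera calls.

### The job

Put the ferrule tin away in the dry box: slide it along the loading shelf to the mouth, push it in through the hanging flap until it slips down the chute inside, then draw your fingers back out so that the flap falls fully shut. Push gently with the fingertips, keep the tin flat on the shelf until it is in (do not pinch, lift or tip it), and leave the other loose things where they are.

Things in the scene. Friction and masses are not known exactly. Their poses are not given: they have to be found in the camera images.
- ferrule_tin: Ferrule tin: low round pale-metal tin, 57 mm across, 26 mm high, about 0.08 kg, loose; its lid stays on. Starts flat on the dry box's loading shelf, to the left or the right of the mouth, its centre 95 to 110 mm in front of the flap. Origin at the centre of its underside, z up.
- dry_box: Dry box, fixed on the worktop. Origin on the worktop under the middle of the shut flap; x level, into the box; y left as one looks in; z up. Loading shelf: flat top 70 mm up, x = -160 to 0 mm, y = +-125 mm. Mouth 90 mm wide; header underside 140 mm up, header front at x = -4 mm. Two cheeks, 24 mm above the shelf, flare from the jambs to y = +-66 mm at x = -52 mm.
- shelf_front (a point): Middle of the loading shelf's front edge, on its top, 160 mm in front of the flap and 70 mm above the worktop. The shelf has no rim at its front and sides.
- flap (a joint): Flap: steel-grey sheet plate 90 mm wide on a level hinge rod along the box's y, at x = 0, 138 mm above the worktop. Rad: 0 hangs shut (inner face 6 mm behind the origin, lip 2 mm above the shelf), to 1.45 as the lip swings inward and up; cannot swing outward. No spring or catch, 16 g: a push of under 1 N opens it, it rests on what is under it and falls shut within 1 s.
- flap_lip (a point): Middle of the flap's lower edge: 4 mm behind the dry-box origin and 72 mm above the worktop when shut.
- cabinet (a point): Foot of the clear cabinet's front, 86 mm behind the origin; it is 220 mm wide, 243 mm high. Ahead of it the porch has a roof, its top 152 mm up. Behind the flap the sill goes on level to x = 28 mm, then a chute falls at 46 degrees, easing to 20, to the worktop, the box's floor: once the tin's centre is past x = 28 mm the tin tips and slides down by itself, out of the flap's way.
- tube_cutter: Tube cutter, pale block with a red knob, 28 x 88 x 16 mm, loose bystander on the loading shelf, on the other side of the mouth from the tin. Origin at the centre of its underside, its length along its y.
- septa_box: Small carton of septa, 44 x 66 x 40 mm, loose bystander to the right of the dry box. Origin at the centre of its underside, its length along its y.
- sample_jar: Sample jar with a black cap, 42 mm across, 64 mm high, loose bystander on the worktop to the right of the dry box. Origin at the centre of its underside.
- wrench_small: Small open-end wrench, 22 x 105 x 4 mm, loose bystander on the worktop beyond the vice. Origin at the centre of its underside, its length along its y.
Mind the look-alikes: they are no part of the job. There is more than one size of the ferrule_tin; the job needs the largest.

How it is judged:
By the outcome, as a careful person would: the job done as asked, in the order asked, and still so for the second after the job is handed in, with the robot touching nothing.
It also fails if it takes over 48 s, if anything falls off the work surface, if the arm or the gripper's body presses on something with over 40 N, if the wrist force passes 120 N, or if a joint passes its speed limit or range.

## Working session

There is one attempt and no reset: what is moved stays moved. The work goes in short steps, each a Python script; the robot and the scene stay as the last script left them, time stands still between calls to the robot, and variables do not carry over. Pictures are saved under pics/ and viewed, at most 10 in all, crops included, and the job is handed in when it is done.

```bash
mkdir -p pics; cat > h.py <<'E'
import numpy as np, cv2
from cell import bot
def save(cam,f):
    im=bot.camera(cam); cv2.imwrite(f,im[:,:,::-1]); return im
def cam(n):
    p=bot.camera_params(n); K=np.array([[p['fx'],0,p['cx']],[0,p['fy'],p['cy']],[0,0,1.]])
    return K,np.array(p['rvec'],float).reshape(3),np.array(p['tvec'],float).reshape(3)
def ray(n,u,v,z):
    K,r,t=cam(n); R=cv2.Rodrigues(r)[0]; c=-R.T@t; d=R.T@np.linalg.inv(K)@[u,v,1]
    return c+d*(z-c[2])/d[2]
def proj(n,P):
    K,r,t=cam(n); return cv2.projectPoints(np.array(P,float).reshape(-1,3),r,t,K,None)[0].reshape(-1,2)
E
python3 -c "
from h import *
a=save('top','pics/top0.png');b=save('scene','pics/sc0.png')
print(cam('top'),cam('scene'))"
```

```text
(array([[510.14126791,   0.        , 274.5913676 ],
       [  0.        , 510.14126791, 200.10741615],
       [  0.        ,   0.        ,   1.        ]]), array([ 2.13523172, -2.14216204,  0.14844046]), array([0.15191456, 0.51650448, 1.03033929])) (array([[390.91437208,   0.        , 278.15515492],
       [  0.        , 390.91437208, 214.27484559],
       [  0.        ,   0.        ,   1.        ]]), array([ 0.38720524, -2.90779759,  0.86465746]), array([0.51697738, 0.04710159, 0.98605293]))
```

View pics/top0.png

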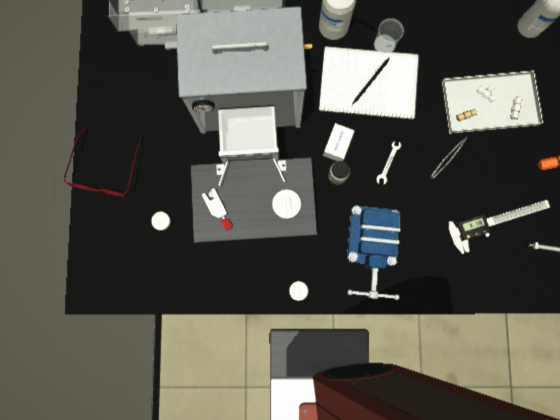

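View pics/sc0.png

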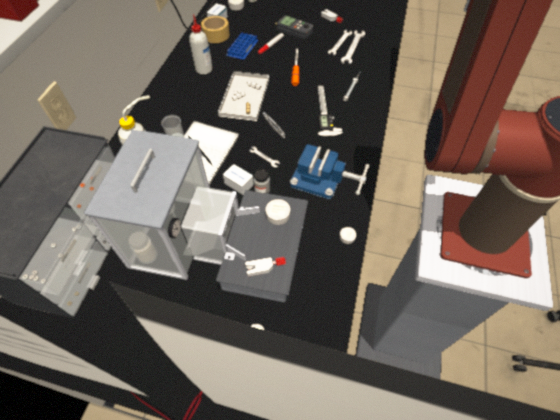

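Top view: shelf corners near (191,165), (308,159), (316,233) and (194,241). There are three pale discs: A (286,204) on the shelf, B (161,221) and C (299,291) on the worktop. A is the largest and is the only one on the shelf, to the right of the mouth; the cutter at (217,208) is to its left. I'll confirm this in a crop and measure.

```bash
python3 - <<'E'
from h import *
im=cv2.imread('pics/top0.png'); c=im[90:310,140:330]
c=np.clip(c.astype(float)*1.6,0,255).astype('uint8')
cv2.imwrite('pics/crop.png',cv2.resize(c,None,fx=2.7,fy=2.7,interpolation=cv2.INTER_CUBIC))
g=cv2.cvtColor(im,cv2.COLOR_BGR2GRAY)
for (u,v,z) in [(286,204,.096),(161,221,.02),(299,291,.02)]:
    m=np.zeros_like(g);cv2.circle(m,(u,v),19,255,-1)
    b=((g>125)&(m>0)).astype('uint8');n,l,s,ce=cv2.connectedComponentsWithStats(b)
    k=1+np.argmax(s[1:,4]); p=ce[k]; P=ray('top',*p,z)
    d=2*np.sqrt(s[k,4]/np.pi); Q=ray('top',p[0]+d,p[1],z); print(p,P.round(4),'dia',np.linalg.norm(Q-P).round(4))
# shelf fit
from scipy.optimize import least_squares
px=np.array([(191,165),(308,159),(316,233),(194,241)],float)
L=np.array([(0,.125),(0,-.125),(-.16,-.125),(-.16,.125)])
def W(p,L,z=.07):
    c,s=np.cos(p[2]),np.sin(p[2]); L=np.atleast_2d(L); return np.c_[p[0]+c*L[:,0]-s*L[:,1],p[1]+s*L[:,0]+c*L[:,1],np.full(len(L),z)]
r=least_squares(lambda p:(proj('top',W(p,L))-px).ravel(),[.6,0,0]);print(r.x,r.fun.round(1))
E
```

```text
[286.03862661 203.46924177] [0.5017 0.127  0.096 ] dia 0.0591
[160.18014706 220.41544118] [0.4772 0.3941 0.02  ] dia 0.0397
[298.24054983 290.58075601] [0.3295 0.1017 0.02  ] dia 0.04
[0.59471705 0.20043145 0.0614322 ] [-1.5 -0.3  2.5 -2.2  0.4  1.2 -1.4  1.2]
```

View pics/crop.png

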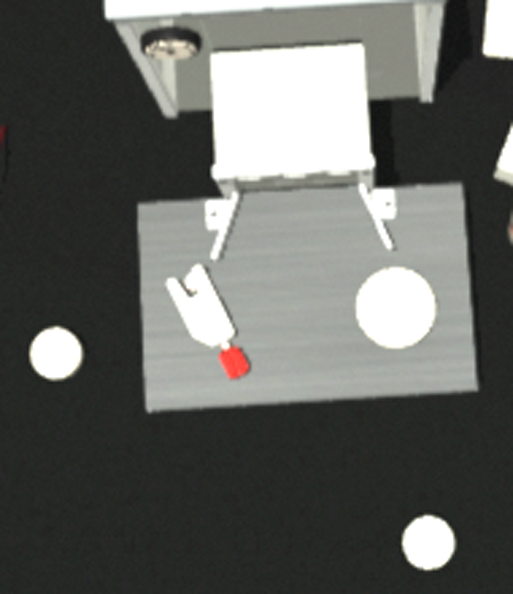

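The crop confirms A (57 mm class) as the tin. B and C measure about 40 mm, so they are the look-alikes. Next I refit the shelf with the sharper corners and cheek tips, and check reachability for pushes with tilted fingers.

```bash
cat >> h.py <<'E'
from scipy.spatial.transform import Rotation as Ro
BOX=[.5947,.2004,.0614]
def W(L,z,p=None):
    p=BOX if p is None else p
    c,s=np.cos(p[2]),np.sin(p[2]); return np.array([p[0]+c*L[0]-s*L[1],p[1]+s*L[0]+c*L[1],z])
def loc(P):
    c,s=np.cos(BOX[2]),np.sin(BOX[2]); d=np.array(P[:2])-BOX[:2]; return np.array([c*d[0]+s*d[1],-s*d[0]+c*d[1]])
def ori(a,th,flip=1):  # a: push heading in box frame, th tilt from vertical
    a=a+BOX[2]; f=np.array([np.cos(a),np.sin(a),0]); z=f*np.sin(th)-np.array([0,0,np.cos(th)])
    y=flip*np.array([-np.sin(a),np.cos(a),0]); q=Ro.from_matrix(np.c_[np.cross(y,z),y,z]).as_quat(); return q[[3,0,1,2]]
def tin(n='top',z=.096,c=(286,204),r=60):
    im=bot.camera(n); g=im.min(axis=2); return im,g
E
python3 - <<'E'
from h import *
from scipy.optimize import least_squares
f=lambda x,y:(x/2.7+140-.3,y/2.7+90-.3)
px=np.array([f(138,203),f(462,183),f(478,390),f(147,411),f(215,258),f(391,247)])
L=[(0,.125,.07),(0,-.125,.07),(-.16,-.125,.07),(-.16,.125,.07),(-.052,.066,.094),(-.052,-.066,.094)]
r=least_squares(lambda p:(proj('top',[W(l[:2],l[2],p) for l in L])-px).ravel(),BOX);print(r.x.round(4),r.fun.round(1))
import h; h.BOX[:]=r.x
print('tin',loc([.5017,.127]).round(4),'knob',loc(ray('top',*f(237,362),.08)).round(4),'knob r',loc(ray('top',*f(250,374),.08)).round(4), 'cutter',loc(ray('top',*f(234,333),.086)).round(4))
for th in (45,50,60):
  for fl in (1,-1):
    for a,pts in ((0,[(-.15,0,.3),(-.145,0,.08),(.015,0,.08)]),(1.57,[(-.1,-.16,.3),(-.1,-.12,.08),(-.09,-.03,.08)]),(1.0,[(-.12,-.12,.08)])):
      print(th,fl,a,[None if (j:=bot.inverse_kinematics(W(p[:2],p[2]),ori(a,np.radians(th),fl))) is None else np.round(j,1).tolist() for p in pts])
E
```

```text
[0.5946 0.1984 0.06  ] [-0.3 -0.3  0.7 -0.6  0.6  0.1 -0.6  0.2 -0.5  0.3  0.2  0.1]
tin [-0.097  -0.0657] knob [-0.1283  0.0538] knob r [-0.1379  0.0446] cutter [-0.1073  0.0544]
45 1 0 [[0.4, -0.8, 2.4, -0.3, 0.8, -1.1], [0.4, -0.3, 2.6, -1.1, 0.3, -0.3], None]
45 1 1.57 [[-0.5, 0.1, 1.7, 0.7, 1.8, 2.6], [-0.5, 0.3, 1.9, 0.7, 1.4, 2.3], [-0.3, 0.3, 1.9, 0.8, 1.3, 2.4]]
45 1 1.0 [[-0.6, 0.0, 2.3, 0.9, 1.1, 2.6]]
45 -1 0 [[0.4, -0.8, 2.4, -0.3, 0.8, 2.1], None, None]
45 -1 1.57 [[-0.5, 0.1, 1.7, 0.7, 1.8, -0.6], [-0.5, 0.3, 1.9, 0.7, 1.4, -0.8], [-0.3, 0.3, 1.9, 0.8, 1.3, -0.7]]
45 -1 1.0 [[-0.6, 0.0, 2.3, 0.9, 1.1, -0.6]]
50 1 0 [[0.4, -0.8, 2.4, -0.4, 0.7, -1.0], None, None]
50 1 1.57 [[-0.5, 0.1, 1.7, 0.7, 1.8, 2.5], [-0.5, 0.4, 1.9, 0.7, 1.5, 2.3], [-0.3, 0.4, 1.9, 0.8, 1.4, 2.4]]
50 1 1.0 [[-0.6, 0.1, 2.3, 1.0, 1.2, 2.4]]
50 -1 0 [[0.4, -0.8, 2.4, -0.4, 0.7, 2.1], None, None]
50 -1 1.57 [[-0.5, 0.1, 1.7, 0.7, 1.8, -0.6], [-0.5, 0.4, 1.9, 0.7, 1.5, -0.9], [-0.3, 0.4, 1.9, 0.8, 1.4, -0.8]]
50 -1 1.0 [[-0.6, 0.1, 2.3, 1.0, 1.2, -0.7]]
60 1 0 [[0.5, -0.9, 2.6, -0.7, 0.6, -0.7], None, [0.3, 0.2, 2.3, 3.6, 0.4, 1.2]]
60 1 1.57 [[-0.6, 0.2, 1.7, 0.8, 1.9, 2.5], [-0.5, 0.5, 1.8, 0.8, 1.6, 2.2], [-0.4, 0.5, 1.9, 0.9, 1.5, 2.3]]
60 1 1.0 [[-0.7, 0.2, 2.3, 1.1, 1.3, 2.2]]
60 -1 0 [[0.5, -0.9, 2.6, -0.7, 0.6, 2.4], None, [0.3, 0.2, 2.3, 3.6, 0.4, -1.9]]
60 -1 1.57 [[-0.6, 0.2, 1.7, 0.8, 1.9, -0.7], [-0.5, 0.5, 1.8, 0.8, 1.6, -0.9], [-0.4, 0.5, 1.9, 0.9, 1.5, -0.9]]
60 -1 1.0 [[-0.7, 0.2, 2.3, 1.1, 1.3, -0.9]]
```

```bash
sed -i 's/^BOX=.*/BOX=[.5946,.1984,.0600]/' h.py; python3 - <<'E'
from h import *
xs=[-.15,-.135,-.12,-.1,-.07,-.03,0,.01]
for fl in (1,-1):
  for th in (15,20,25,30,35,40,45,60,70):
    for a in (-60,-30,-15,0,15,30,60):
      J=[bot.inverse_kinematics(W((x,0),.08),ori(np.radians(a),np.radians(th),fl)) for x in xs]
      s=''.join('.' if j is None else 'X' for j in J)
      if s.count('X')>5: print(fl,th,a,s, [np.round(j,2).tolist() for j in J if j is not None][::7])
E
```

```text
1 15 -60 XXXXXXXX [[0.42, 0.05, 2.04, -0.3, 1.02, -0.01], [0.33, 0.37, 1.67, -0.29, 1.06, -0.12]]
1 15 -30 XXXXXXXX [[0.37, -0.05, 2.15, -0.25, 0.88, -0.59], [0.29, 0.28, 1.78, -0.23, 0.9, -0.69]]
1 15 -15 XXXXXXXX [[0.33, -0.1, 2.19, -0.18, 0.83, -0.93], [0.25, 0.25, 1.82, -0.15, 0.84, -1.03]]
1 15 0 XXXXXXXX [[0.28, -0.13, 2.22, -0.08, 0.8, -1.3], [0.22, 0.23, 1.85, -0.06, 0.81, -1.38]]
1 15 15 XXXXXXXX [[0.22, -0.15, 2.24, 0.04, 0.8, -1.69], [0.17, 0.22, 1.85, 0.05, 0.81, -1.75]]
1 15 30 XXXXXXXX [[0.17, -0.15, 2.23, 0.14, 0.82, -2.08], [0.13, 0.23, 1.84, 0.15, 0.84, -2.11]]
1 20 -60 XXXXXXXX [[0.47, 0.07, 2.05, -0.41, 1.03, 0.1], [0.37, 0.37, 1.68, -0.4, 1.05, -0.02]]
1 20 -30 XXXXXXXX [[0.42, -0.07, 2.19, -0.37, 0.84, -0.46], [0.32, 0.26, 1.83, -0.33, 0.83, -0.59]]
1 20 -15 XXXXXXXX [[0.37, -0.14, 2.25, -0.27, 0.76, -0.83], [0.28, 0.21, 1.88, -0.23, 0.75, -0.94]]
1 20 0 XXXXXXXX [[0.29, -0.19, 2.29, -0.12, 0.71, -1.26], [0.22, 0.18, 1.92, -0.09, 0.7, -1.35]]
1 20 15 XXXXXXXX [[0.21, -0.21, 2.31, 0.06, 0.7, -1.72], [0.17, 0.17, 1.93, 0.08, 0.7, -1.78]]
1 20 30 XXXXXXXX [[0.13, -0
[... 5799 characters left out ...]
0.24, 1.98, 0.9, 0.89, -0.26]]
-1 45 -60 XXXXXXX. [[0.73, 0.26, 2.01, -0.86, 1.18, -2.53]]
-1 45 30 ..XXXXXX [[-0.06, -0.28, 2.55, 1.16, 0.48, -0.04]]
-1 45 60 XXXXXXXX [[-0.3, -0.1, 2.4, 1.0, 0.98, -0.48], [-0.18, 0.26, 2.01, 1.02, 0.92, -0.39]]
-1 60 -60 XXXXXXXX [[0.83, 0.44, 1.95, -1.04, 1.35, -2.32], [0.65, 0.63, 1.66, -1.12, 1.29, -2.48]]
-1 60 60 XXXXXXXX [[-0.46, 0.08, 2.43, 1.25, 1.15, -0.87], [-0.29, 0.38, 2.05, 1.32, 1.08, -0.74]]
-1 70 -60 XXXXXXX. [[0.88, 0.57, 1.9, -1.13, 1.47, -2.21]]
-1 70 -15 XXXXXXXX [[0.79, 0.22, 2.48, 4.33, 1.02, -2.0], [0.52, 0.39, 2.22, 4.11, 0.86, -2.03]]
-1 70 60 XXXXXXXX [[-0.54, 0.27, 2.41, 1.34, 1.29, -1.09], [-0.34, 0.49, 2.04, 1.46, 1.22, -0.92]]
```

```bash
sed -i '/^def tin/,$d' h.py; cat >> h.py <<'E'
TH=np.radians(30); Q0=ori(0,TH,1); Q1=ori(np.pi/2,TH,-1)
def tin(f,r=.045,guess=(0,0)):
    im=save('top',f); u=proj('top',W(guess,.096))[0]
    m=np.zeros(im.shape[:2],'uint8'); cv2.circle(m,tuple(int(round(v)) for v in u),40,255,-1)
    b=((im.min(axis=2)>125)&(m>0)).astype('uint8'); n,l,s,c=cv2.connectedComponentsWithStats(b)
    for k in range(1,n):
        if s[k,4]>150: print('blob',s[k,4],c[k].round(1),loc(ray('top',*c[k],.096)).round(4))
E
python3 - <<'E'
from h import *
bot.move_to([.3,-.25,.33],ori(0,0,1))
bot.set_gripper(.024)
bot.move_to(W((-.145,-.01),.16),Q0)
bot.movel(W((-.145,-.01),.095),v=.1)
s=bot.movel(W((-.145,-.01),.068),v=.02,stop_force=3)
S=bot.get_state(); z=S['tcp_pos'][2]; print(s,z,S['contact_force'],S['opening'],S['time_s'])
bot.movel(W((-.145,-.01),.16),v=.15)
tin('pics/t1.png',guess=(-.097,-.0657)); print(bot.get_state()['time_s'])
E
```

```text
True 0.07367226801699561 [-5.68759574 -1.29700425  7.99986971] 0.024099199055886845 6.3167
blob 690 [286.1 203.5] [-0.0972 -0.0659]
7.1
```

View pics/t1.png

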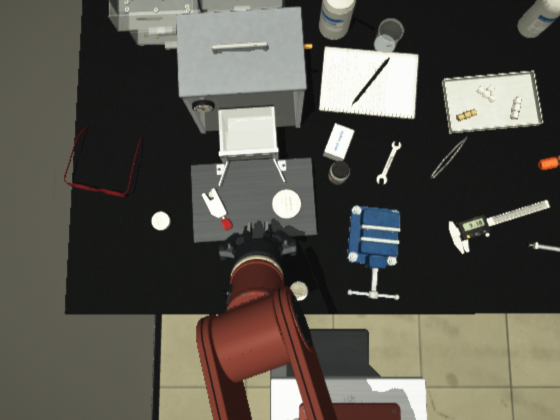

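The tin has not moved (286,203), and the shelf touch gives z = 0.0737. Push 1: from the right, towards the mouth's centre line.

```bash
python3 - <<'E'
from h import *
bot.movel(W((-.13,-.06),.2),v=.25)
bot.move_to(W((-.0975,-.122),.16),Q1)
bot.movel(W((-.0975,-.122),.077),v=.12)
print(bot.movel(W((-.094,-.0344),.077),v=.05,stop_force=12))
S=bot.get_state(); print(S['contact_force'],loc(S['tcp_pos']),S['time_s'])
bot.movel(W((-.096,-.07),.077),v=.12)
bot.movel(W((-.097,-.09),.18),v=.2)
tin('pics/t2.png',guess=(-.094,0)); print(bot.get_state()['time_s'])
E
```

```text
False
[-0.48419854 -1.17996529 -0.34341199] [-0.09397084 -0.03455894] 11.1417
blob 701 [253.6 204. ] [-0.094  -0.0014]
blob 215 [218.5 207.3] [-0.0962  0.0683]
12.3167
```

View pics/t2.png

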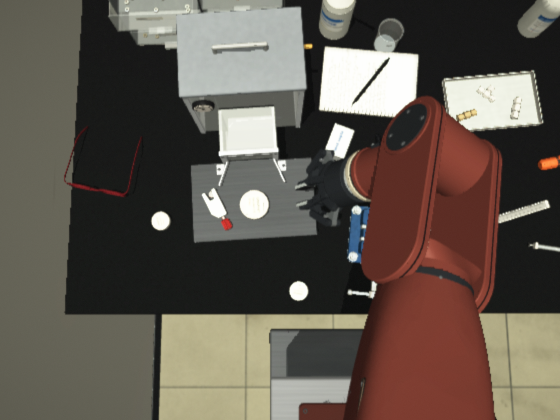

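The tin is on the centre line at (254,204), i.e. (-94, -1) mm, and the cutter is undisturbed at (217,208). Push 2: in through the flap.

```bash
python3 - <<'E'
from h import *
bot.movel(W((-.12,-.1),.22),v=.25)
bot.move_to(W((-.146,-.001),.16),Q0)
bot.movel(W((-.146,-.001),.077),v=.12)
print(bot.movel(W((-.065,0),.077),v=.06,stop_force=12))
print(bot.movel(W((.002,0),.077),v=.05,stop_force=10))
S=bot.get_state(); print(S['contact_force'],loc(S['tcp_pos']),S['time_s'])
a=save('top','pics/t3.png'); b=save('scene','pics/s3.png')
cv2.imwrite('pics/v3.png',np.hstack([cv2.resize(a[60:260,150:350],(400,400),interpolation=cv2.INTER_CUBIC),cv2.resize(b[110:310,90:290],(400,400),interpolation=cv2.INTER_CUBIC)])[:,:,::-1])
E
```

```text
False
False
[-0.14238131  0.34001849 -0.28521599] [1.74566423e-03 2.38526017e-05] 17.2583
```

View pics/v3.png

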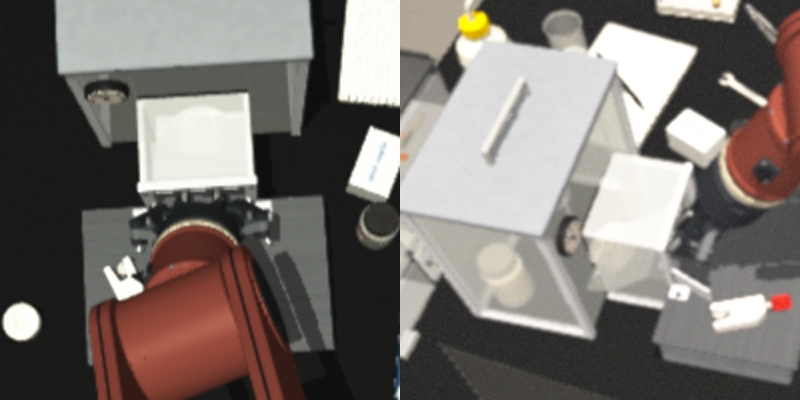

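The fingertips are in the mouth. Through the translucent roof the tin shows faintly around crop (205,125), i.e. top pixel (252,122), going down the chute. I draw the fingers straight back out.

```bash
python3 - <<'E'
from h import *
bot.movel(W((-.12,0),.077),v=.1)
bot.movel(W((-.15,-.0),.2),v=.2)
bot.move_to([.3,-.25,.33],ori(0,0,1))
bot.pause(.5)
a=save('top','pics/t4.png'); b=save('scene','pics/s4.png')
cv2.imwrite('pics/v4.png',np.hstack([cv2.resize(a[60:260,150:350],(400,400),interpolation=cv2.INTER_CUBIC),cv2.resize(b[110:310,90:290],(400,400),interpolation=cv2.INTER_CUBIC)])[:,:,::-1])
print(bot.get_state()['time_s'])
E
```

```text
21.85
```

View pics/v4.png

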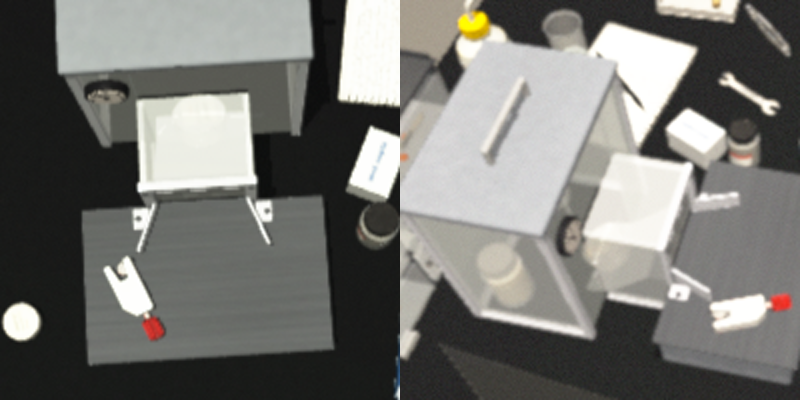

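The shelf is clear and the bystanders are in place. The tin shows at crop (198,110), deeper than before. I check that it is at rest and how deep it lies, and that the flap is static.

```bash
python3 - <<'E'
from h import *
for z in (.03,.05,.07): print(z,loc(ray('top',249,115,z)).round(3))
a0=cv2.imread('pics/t4.png').astype(int); bot.pause(1)
a=save('top','pics/t5.png'); b=save('scene','pics/s5.png')
d=np.abs(a[:,:,::-1].astype(int)-a0).max(2)[80:170,200:300]; print('diff',d.max(),(d>25).sum())
i=cv2.resize(a[90:180,205:295],(400,400),interpolation=cv2.INTER_CUBIC); j=cv2.resize(b[180:270,170:260],(400,400),interpolation=cv2.INTER_CUBIC)
o=np.hstack([i,j]).astype(float); o=255*(o/255)**1.8
cv2.imwrite('pics/v5.png',o[:,:,::-1].astype('uint8'))
# expected lip positions in v5 for several flap angles
for q in (0,.2,.5,1):
    P=[W((.004+.066*np.sin(q),y),.138-.066*np.cos(q)) for y in (-.045,.045)]
    print(q,((proj('top',P)-[205,90])*4.44).round().tolist(),((proj('scene',P)-[170,180])*4.44+[400,0]).round().tolist())
E
```

```text
0.03 [0.111 0.   ]
0.05 [ 0.105 -0.   ]
0.07 [ 0.098 -0.001]
diff 4 0
0 [[300.0, 299.0], [107.0, 311.0]] [[687.0, 155.0], [640.0, 300.0]]
0.2 [[298.0, 271.0], [105.0, 283.0]] [[663.0, 150.0], [615.0, 294.0]]
0.5 [[296.0, 228.0], [102.0, 240.0]] [[629.0, 137.0], [579.0, 281.0]]
1 [[292.0, 164.0], [94.0, 177.0]] [[580.0, 106.0], [526.0, 251.0]]
```

View pics/v5.png

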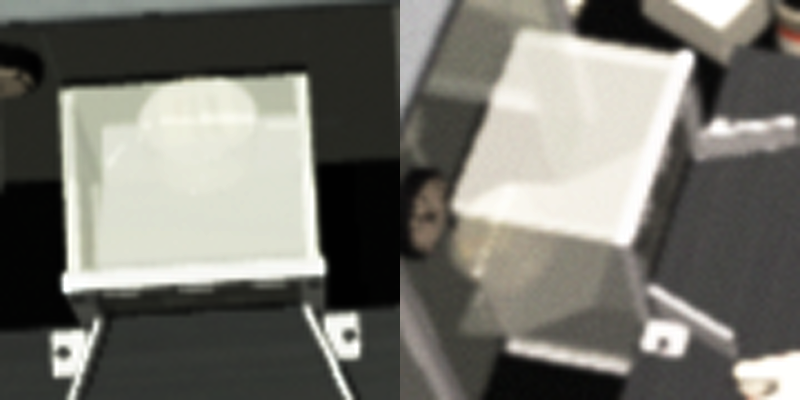

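The tin is at rest about 108 mm behind the flap, well down the chute. The dark flap plate fills the mouth at v5 (107–300, ~300), where the shut lip is predicted. I'm handing in.

```bash
python3 -c "
from cell import bot
print(bot.job_done())"
```

```text
the job is handed in; nothing more can be done
None
```

The ferrule tin went in flat through the flap and lies at rest down the chute, the flap looks fully shut in the pictures, the other loose things look undisturbed, and I handed the job in at about 23 s; no verdict came back.

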